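Undo the last swing bolt of the paint pot and open its lid

ROBOT

A 7-joint arm with a two-finger parallel gripper is mounted at the origin on the work surface. World frame = base frame: x ahead of the robot, y to its left, z up, the work surface at z = 0. Lengths are in m, angles in rad, forces in N, time in s.
With the tool pointing down it reaches from about 0.4 to 0.925 m from the base axis. Payload 4.1 kg.
Tool frame: the origin (TCP) lies midway between the tips of the shut fingers; the grasp point (between the pads) lies 19 mm behind it (bot.grasp_offset is the distance from the TCP to the grasp point, in m); z points along the fingers, y is the line along which they close (so a half turn about z gives the same grasp; the last joint's range is limited). The gripper opens to 85 mm and grips with 20 to 120 N. Pads are 22 mm wide; open, the fingers measure 114 mm over their backs; the gripper's body (76 mm by 85 mm) begins 54 mm behind the grasp point. The pads swing forward as they close: fully open they stand 13 mm farther back than shut.
Start: joints at [-1.349, 0.398, 0.045, 1.537, -0.019, 1.207, -0.051], TCP at [0.205, 0.617, 0.191] pointing down, gripper open.
Joint ranges: [-2.82, 2.82], [-0.49, 2.23], [-1.37, 1.46], [0, 2.46], [-1.36, 4.5], [0.23, 2], [-2.94, 2.94]. Speed limits (rad/s): [2.57, 2.57, 3.14, 3.14, 3.14, 3.14, 3.14].

INTERFACE

Orientations are given as a unit quaternion [w, x, y, z].
In Python, from rig import bot, eyes gives the robot as it stands. Calls block until the motion is done:
- bot.movep(position, orientation): joint-space move of the TCP to a pose.
- bot.line_to(position, frame=None, speed=0.15, force_limit=None): straight line of the TCP; frame=None keeps the orientation; speed is the mean speed in m/s. With force_limit (N) it stops when the force on the tool has changed by that much, and returns True; else False.
- bot.set_joints(angles): joint-space move.
- bot.gripper_open() and bot.grab(strength=None): open the fingers fully, or close them until they stop; strength is the grip in N (None keeps the last).
- bot.wait(seconds).
- bot.inverse_kinematics(position, orientation): joint angles nearest the present ones, or None.
- bot.state(): the state.
- eyes.grab_frame(name): name is "side" or "top" or "wrist"; returns (picture, depth): 400x640x3 uint8, red, green, blue; 400x640 float32, m along the optical axis (not along the pixel's ray), 0 where there is no reading.
- eyes.camera_params(name): a dict with "camera_matrix" (3x3 intrinsics, pixels), "R" (3x3) and "t" (3): a world point X has camera coordinates R X + t; the wrist camera has in their place "mount" (4x4, takes a point from camera to tool coordinates, whose origin is the TCP and whose axes are the flange's). Camera axes: x right, y down, z forward; pixel columns grow to the right and rows downward; lengths in m; the calibration is good to about 2 mm. A picture is of the moment at which its call begins: read the wrist's pose just before it. camera_params takes no time and is no camera call.
A pose or a line that the arm cannot do raises bot.IKError and nothing moves.
- bot.finish_job(): hands the job in; it is judged then, once.
Trained networks look in the newest picture that a camera, given by its name, has taken for a name from the list of things; names that differ only in an ending like _2 or _b are one class to them, and where a whole thing is asked for, a point or a joint stands for the part that bears it (a point fixed in the world has none). Each returns a list of dicts, best first, with "p" (0 to 1); they miss things now and then, are a little off and sometimes report something else, mostly with a low value. They report only what shows in the picture. A call takes as long as a camera call.
- eyes.regions_of(camera, name): "pixels" (400x640 bool, what is visible of it) and "bbox" ([left, top, right, bottom] in pixels, round what is visible of it).
The state is a dict: "time": time; "joint_pos": joint angles; "qvel": joint speeds; "joint_torque": joint torques, N m; "tool_pos": TCP position; "tcp_rot": TCP orientation; "contact_force": force on the tool from outside, world axes, zero at the start; "moment": the same for the moment, N m; "finger_gap": opening from 0.0 (shut) to 1.0 (fully open); "grasp_force": force on a finger pad.
Only numpy, scipy, OpenCV 4.12 (cv2) and the standard library are available. Lean on these libraries where they do the work, as an engineer would, in place of code of your own. Each camera call takes 0.05 s, during which the arm holds its last target. There are 200 camera calls.

TASK

The spray-paint pot has to be refilled: two of its three swing bolts already hang undone. Unscrew the wing nut of the last one far enough to come clear of the slotted lug, swing that bolt out of the slot so that it hangs down, then ease the lid back on its hinge until it rests against its stop, without letting it slam and without disturbing the things around the pot.

Things in the scene. Friction and masses are not known exactly. Their poses are not given: they have to be found in the camera images.
- pot: Two-litre pressure paint pot, fixed to the table: steel shell 140 mm in diameter on rubber feet. Origin on its axis at table height, z up. Its front (-x) has the last done-up swing bolt, its back (+x) the lid's hinge. The two side bolts (+y and -y) already hang undone and stay so; their wing nuts stand out up to 190 mm from the axis.
- wing_nut (a joint): Front wing nut, rad: 0 tight, grows as it is unscrewed (counter-clockwise from above), lifting 5 mm per turn along the bolt. Starts at 0 to 1.2. From about 3.6 on its collar clears the lip of the lug and the bolt can swing out; captive, stops at 10. Turns stiffly (0.13 N m) and stays where it is left.
- nut_wings (a point): On the nut's axis, 22 mm above its underside (176 mm above the table when tight); x axis along the two wings, z along the bolt. The nut: collar 24 mm in diameter, 5 mm high; hub tapering from 21 to 17 mm, top 20 mm above the underside; wings 8 mm thick, reaching 33 mm from the axis, their rounded ends 13 to 31 mm above the underside.
- eyebolt (a joint): Swing of the front eyebolt about its pivot, rad: 0 upright in the lug's slot, grows as it swings outward, away from the pot's axis; hangs at its stop at 2.5. Loose: it stands by itself within about 0.15 of upright and falls out and down by itself beyond that.
- bolt_pivot (a point): Pivot of the front eyebolt in the fork on the shell, 100 mm above the table, 92 mm in front of the pot's axis; y axis along the pivot pin. The shank is 12 mm in diameter and ends 76 mm from the pivot.
- lug (a point): Middle of the seat on the lid's front lug, where the nut bears, 154 mm above the table. The lug is 40 mm wide, has a 14 mm slot open to the front for the bolt, and reaches 15 mm further out than this point, ending in a lip 2 mm high.
- lid (a joint): Opening of the lid, rad: 0 shut, 1.57 upright, 1.85 leaning back against its stop. Its stiff hinge holds it wherever it is left; opening it takes about 1.2 N m at first and 0.6 N m near upright.
- lid_handle (a point): Middle of the handle bar on the lid: round, 12 mm in diameter, straight for 70 mm along the y axis, 196 mm above the table and over the pot's axis when shut, 38 mm above the lid's middle face. A gauge and a relief valve stand 40 mm behind it, 28 mm to either side, up to 192 mm above the table.
- lid_hinge (a point): Middle of the lid's hinge line, along y, 150 mm above the table, 88 mm behind the pot's axis. The shut lid is a disc 160 mm in diameter centred on the pot's axis: underside 143 mm, rim 152 mm, middle face (out to 56 mm from the axis) 158 mm above the table.
- glue_gun: Black hot-glue gun lying on its side, 215 mm long over the glue stick, 34 mm thick, beside the pot on the left. Leave it alone. Origin on its barrel at table height.
- paint_jar_a: Small closed paint jar, 39 mm in diameter, 40 mm high, to the right of the pot, towards its back. Leave it alone. Origin at the centre of its underside.
- paint_jar_b: A second such jar near it. Leave it alone. Origin at the centre of its underside.
- model_house: Cardboard model house 100 x 130 mm, 110 mm high at the ridge, to the right of the pot and nearer the robot. Leave it alone. Origin at the centre of its underside.

How it is judged:
By the outcome, as a careful person would: the job done as asked, in the order asked, and still so for the second after the job is handed in, with the robot touching nothing.
It also fails if it takes over 72 s, if anything falls off the work surface, if the arm or the gripper's body presses on something with over 40 N, if the wrist force passes 120 N, or if a joint passes its speed limit or range.

## Working session

There is one attempt and no reset: what is moved stays moved. The work goes in short steps, each a Python script; the robot and the scene stay as the last script left them, time stands still between calls to the robot, and variables do not carry over. Pictures are saved under pics/ and viewed, at most 10 in all, crops included, and the job is handed in when it is done.

```bash
ls; mkdir -p pics
cat > h.py <<'E'
import numpy as np, cv2
from rig import bot, eyes
from scipy.spatial.transform import Rotation as R
def q(Rm): x=R.from_matrix(Rm).as_quat(); return [x[3],x[0],x[1],x[2]]
def rot(w): return R.from_quat([w[1],w[2],w[3],w[0]]).as_matrix()
def cloud(cam, depth, st=None):
    P=eyes.camera_params(cam); K=np.array(P["camera_matrix"])
    v,u=np.mgrid[0:400,0:640]
    c=np.stack([(u-K[0,2])/K[0,0]*depth,(v-K[1,2])/K[1,1]*depth,depth],-1)
    if cam=="wrist":
        M=np.array(P["mount"]); c=c@M[:3,:3].T+M[:3,3]
        return c@rot(st["tcp_rot"]).T+np.array(st["tool_pos"])
    return (c-np.array(P["t"]))@np.array(P["R"])
def save(n,rgb): cv2.imwrite(f"pics/{n}.png",rgb[...,::-1])
E
python3 - <<'E'
from h import *
print(bot.state())
ims=[]
for cam in ["side","top"]:
    rgb,d=eyes.grab_frame(cam); save(cam,rgb); W=cloud(cam,d)
    np.save(f"{cam}.npy",W); 
    P=eyes.camera_params(cam); print(cam,-np.array(P["R"]).T@np.array(P["t"]))
    for n in ["pot","wing_nut","eyebolt","lid","lid_handle","glue_gun","paint_jar_a","model_house"]:
        for r in eyes.regions_of(cam,n)[:2]:
            m=r["pixels"]&(d>0); p=W[m]
            if len(p): print(n,round(r["p"],2),r["bbox"],len(p),np.median(p,0).round(3),np.percentile(p,2,axis=0).round(3),np.percentile(p,98,axis=0).round(3))
E
```

```text
pics
{'time': 0.0, 'joint_pos': array([-1.3489841 ,  0.39916907,  0.0450189 ,  1.53788913, -0.01866854,
        1.20688121, -0.05071471]), 'qvel': array([ 0.00147011, -0.00015235, -0.00015399,  0.00047876, -0.00195096,
       -0.00045403, -0.00070546]), 'joint_torque': array([-5.05657081e-04, -4.75121355e+01,  1.36447024e+00, -2.54224563e+01,
        1.15376059e-02,  9.34852258e-03,  4.87707879e-06]), 'tool_pos': array([0.20473201, 0.61616836, 0.19037399]), 'tcp_rot': array([-7.61411794e-05,  1.59658710e-01,  9.87171803e-01, -9.60069892e-04]), 'contact_force': array([0.32475   , 0.47018814, 0.84504262]), 'moment': array([ 0.04505112, -0.03561305, -0.01152778]), 'grasp_force': 0.0, 'finger_gap': 0.9996120185855358}
side [ 0.0467694  -0.38759796  0.71894265]
pot 0.59 [245.7, 155.6, 350.0, 267.4] 6143 [0.508 0.097 0.152] [ 0.428 -0.002  0.004] [0.619 0.218 0.198]
wing_nut 0.69 [252.7, 182.8, 266.9, 207.1] 113 [0.437 0.132 0.177] [0.413 0.12  0.157] [0.459 0.155 0.186]
eyebolt 0.44 [248.9, 181.4, 265.0, 220.8] 186 [0.436 0.136 0.175] [0.413 0.12  0.108] [0.459 0.155 0.186]
lid 0.62 [248.
[... 1109 characters left out ...]
 0.201]
lid_handle 0.56 [241.8, 151.2, 328.6, 230.8] 3295 [0.53  0.128 0.156] [0.457 0.041 0.149] [0.616 0.217 0.201]
glue_gun 0.88 [148.5, 149.1, 190.1, 223.4] 1024 [0.558 0.448 0.03 ] [0.469 0.421 0.015] [0.647 0.519 0.038]
glue_gun 0.51 [357.8, 157.5, 369.6, 174.5] 142 [ 0.619 -0.073  0.039] [ 0.602 -0.088  0.019] [ 0.638 -0.056  0.045]
paint_jar_a 0.71 [345.3, 221.1, 412.2, 285.4] 2642 [ 0.374 -0.115  0.087] [ 0.31  -0.193  0.005] [ 0.443 -0.039  0.109]
paint_jar_a 0.54 [361.9, 184.2, 378.5, 202.2] 165 [ 0.547 -0.09   0.04 ] [ 0.53  -0.11   0.001] [ 0.571 -0.074  0.045]
model_house 0.61 [344.9, 223.5, 408.4, 285.1] 2590 [ 0.374 -0.115  0.088] [ 0.312 -0.19   0.065] [ 0.443 -0.039  0.109]
```

Run:
```python
import cv2,numpy as np
a=cv2.imread("pics/side.png")[130:290,180:400]; b=cv2.imread("pics/top.png")[130:290,140:420]
a=cv2.resize(a,None,fx=2.7,fy=2.7,interpolation=cv2.INTER_CUBIC)[:, :594]; b=cv2.resize(b,(520,297),interpolation=cv2.INTER_CUBIC)
a=cv2.resize(a,(409,297))
c=np.zeros((600,800,3),np.uint8); c[:297,:409]=a; c[300:597,:520]=b
cv2.imwrite("pics/v1.png",c)
W=np.load("top.npy"); z=W[...,2]
# lid middle face, jars, handle
for nm,(lo,hi) in dict(face=(.153,.163),handle=(.19,.21)).items():
    m=(z>lo)&(z<hi)&(abs(W[...,0]-.53)<.12)&(abs(W[...,1]-.127)<.12)
    p=W[m]; c2,s,ang=cv2.minAreaRect(p[:,:2].astype(np.float32)); print(nm,len(p),p.mean(0).round(4),c2,s,ang, cv2.minEnclosingCircle(p[:,:2].astype(np.float32)))
m=(z>.19)&(z<.21)&(abs(W[...,0]-.53)<.12)&(abs(W[...,1]-.127)<.12)
print(W[m].round(3)[::3])
W=np.load("side.npy");z=W[...,2];m=(z>.16)&(z<.2)&(W[...,0]<.47)&(abs(W[...,1]-.127)<.1)&(W[...,0]>.3); print(W[m].round(3)[::4])
```

```text
face 2271 [0.5324 0.1275 0.1567] (0.535267174243927, 0.12923316657543182) (0.18171685934066772, 0.1823260486125946) 38.328617095947266 ((0.5298943519592285, 0.13051508367061615), 0.10753746330738068)
handle 187 [0.5313 0.1285 0.1992] (0.5131266117095947, 0.12582364678382874) (0.08533091843128204, 0.09418963640928268) 20.25564193725586 ((0.5130200386047363, 0.12611240148544312), 0.06341955810785294)
[[0.569 0.097 0.198]
 [0.54  0.175 0.195]
 [0.54  0.168 0.197]
 [0.539 0.16  0.204]
 [0.54  0.153 0.197]
 [0.537 0.173 0.197]
 [0.537 0.165 0.198]
 [0.537 0.157 0.2  ]
 [0.537 0.15  0.201]
 [0.537 0.143 0.201]
 [0.538 0.136 0.198]
 [0.536 0.175 0.193]
 [0.534 0.167 0.203]
 [0.534 0.159 0.205]
 [0.534 0.152 0.203]
 [0.535 0.145 0.203]
 [0.535 0.138 0.201]
 [0.535 0.13  0.202]
 [0.535 0.123 0.205]
 [0.534 0.178 0.19 ]
 [0.533 0.17  0.197]
 [0.532 0.162 0.199]
 [0.532 0.154 0.205]
 [0.533 0.148 0.197]
 [0.532 0.14  0.203]
 [0.532 0.133 0.202]
 [0.533 0.125 0.198]
 [0.533 0.118 0.204]
 [0.533 0.11  0.202]
 [0.534 0.103 0.197]
 [0.53  0.16  0.198]
 [0.53  0.152 0.201]
 [0.531 0.145 0.196]
 [0.5
[... 724 characters left out ...]
0.184]
 [0.453 0.152 0.181]
 [0.448 0.149 0.182]
 [0.447 0.151 0.179]
 [0.455 0.149 0.175]
 [0.45  0.146 0.177]
 [0.448 0.148 0.175]
 [0.445 0.147 0.174]
 [0.438 0.145 0.176]
 [0.446 0.142 0.174]
 [0.437 0.141 0.177]
 [0.445 0.137 0.174]
 [0.435 0.138 0.177]
 [0.442 0.134 0.175]
 [0.434 0.137 0.176]
 [0.441 0.133 0.173]
 [0.424 0.128 0.184]
 [0.438 0.133 0.173]
 [0.419 0.127 0.185]
 [0.431 0.13  0.176]
 [0.444 0.134 0.166]
 [0.42  0.123 0.184]
 [0.438 0.134 0.167]
 [0.415 0.123 0.185]
 [0.428 0.127 0.174]
 [0.443 0.133 0.161]
 [0.416 0.121 0.183]
 [0.434 0.132 0.165]
 [0.411 0.122 0.182]
 [0.422 0.123 0.175]
 [0.438 0.131 0.16 ]
 [0.417 0.12  0.178]
 [0.414 0.12  0.177]
 [0.415 0.122 0.172]]
```

View pics/v1.png

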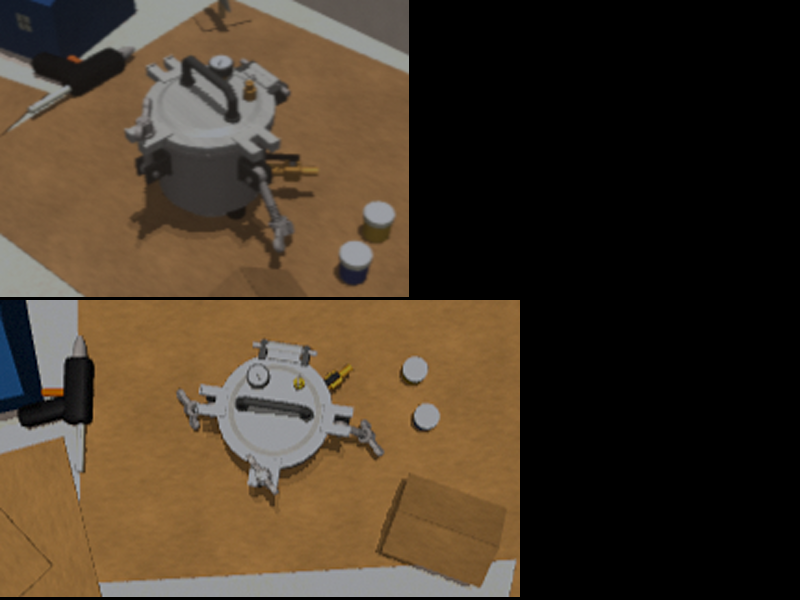

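```bash
cat >> h.py <<'E'
YAW=-0.15; C=np.array([0.531,0.128,0.])
def PR(yaw=None): 
    y=YAW if yaw is None else yaw
    return R.from_euler("z",y).as_matrix()
def down(phi, tilt=0.):   # tool y at pot-frame angle phi; tilt about pot y (outward = negative)
    y=np.array([np.cos(phi),np.sin(phi),0]); z=np.array([0,0,-1.]); 
    M=np.stack([np.cross(y,z),y,z],1)
    return PR()@R.from_euler("y",tilt).as_matrix()@M
def P(p): return C+PR()@np.array(p,float)   # pot frame -> world
E
python3 - <<'E'
from h import *
pi=np.pi
for phi in np.arange(-4.5,4.6,.5):
    j=bot.inverse_kinematics(P([-.092,0,.159]),q(down(phi)))
    print(round(phi,2), None if j is None else np.round(j,2))
print("swing")
for phi in (pi/2,-pi/2):
  for t in (0,-.15,-.3,-.5,-.7):
    d=R.from_euler("y",t).as_matrix()@np.array([0,0,.063])
    j=bot.inverse_kinematics(P(np.array([-.092,0,.1])+d),q(down(phi,t))); print(phi,t,None if j is None else np.round(j,2))
print("lid")
for phi in (0,pi):
  for a in (0,.6,1.2,1.57,1.85):
   for k in (0,.3,.6,.9):
    h=np.array([.088,0,.15])+R.from_euler("y",a).as_matrix()@np.array([-.088,0,.046])
    M=down(phi,a*k); p=P(h)+M[:,2]*.011
    j=bot.inverse_kinematics(p,q(M)); print(phi,a,k,None if j is None else np.round(j,2))
E
```

```text
-4.5 [-0.78  0.09  0.4   2.02 -0.04  1.04  1.27]
-4.0 [-0.71  0.09  0.33  2.01 -0.03  1.04  1.77]
-3.5 [-0.66  0.09  0.28  2.01 -0.03  1.04  2.26]
-3.0 [-0.62  0.09  0.23  2.01 -0.02  1.04  2.75]
-2.5 [-1.52  0.25  1.29  2.03 -0.28  1.06 -2.75]
-2.0 [-1.52  0.25  1.29  2.03 -0.28  1.06 -2.25]
-1.5 [-1.05  0.11  0.7   2.02 -0.08  1.04 -1.97]
-1.0 [-1.04  0.11  0.69  2.02 -0.08  1.04 -1.47]
-0.5 [-0.97  0.1   0.61  2.02 -0.07  1.04 -0.98]
0.0 [-0.94  0.1   0.58  2.02 -0.06  1.04 -0.48]
0.5 [-0.9   0.1   0.53  2.02 -0.06  1.04  0.01]
1.0 [-0.85  0.1   0.48  2.02 -0.05  1.04  0.5 ]
1.5 [-0.8   0.09  0.43  2.02 -0.05  1.04  0.99]
2.0 [-0.75  0.09  0.37  2.01 -0.04  1.04  1.49]
2.5 [-0.69  0.09  0.31  2.01 -0.03  1.04  1.98]
3.0 [-0.64  0.09  0.25  2.01 -0.03  1.04  2.47]
3.5 [ 0.63  0.21 -1.15  1.98  0.22  1.08  2.73]
4.0 [-1.52  0.25  1.29  2.03 -0.28  1.06 -2.53]
4.5 [-1.52  0.25  1.29  2.03 -0.28  1.06 -2.03]
swing
1.5707963267948966 0 [-0.8   0.09  0.42  2.01 -0.04  1.05  1.06]
1.5707963267948966 -0.15 [-0.91 -0.03  0.41  2.13  0.13  0.92  0.86]
1.5707963267948966 -0.3 [-1.01 -0.13  0
[... 1725 characters left out ...]
.37 -0.21  1.63  2.88]
3.141592653589793 0.6 0.9 [-0.31  0.63  0.23  1.23 -0.27  1.82  2.91]
3.141592653589793 1.2 0 [-0.41  0.36  0.22  1.51 -0.08  1.29  2.81]
3.141592653589793 1.2 0.3 [-0.3   0.61  0.21  1.18 -0.21  1.71  2.89]
3.141592653589793 1.2 0.6 None
3.141592653589793 1.2 0.9 None
3.141592653589793 1.57 0 [-0.36  0.42  0.2   1.43 -0.08  1.29  2.83]
3.141592653589793 1.57 0.3 [-0.24  0.77  0.19  0.97 -0.24  1.88  2.9 ]
3.141592653589793 1.57 0.6 None
3.141592653589793 1.57 0.9 None
3.141592653589793 1.85 0 [-0.33  0.47  0.17  1.4  -0.08  1.28  2.84]
3.141592653589793 1.85 0.3 [-0.18  0.89  0.13  0.8  -0.24  1.99  2.88]
3.141592653589793 1.85 0.6 None
3.141592653589793 1.85 0.9 None
```

Run:
```python
from h import *
bot.movep(P([-.092,0,.29]),q(down(-.72)))
st=bot.state(); print(st["time"],st["tool_pos"],np.round(st["joint_pos"],2))
rgb,d=eyes.grab_frame("wrist"); save("w1",rgb); W=cloud("wrist",d,st); np.save("w1.npy",W)
for n in ["wing_nut","nut_wings","lid_handle"]:
    for r in eyes.regions_of("wrist",n)[:2]:
        p=W[r["pixels"]&(d>0)]
        if len(p): print(n,round(r["p"],2),r["bbox"],len(p),np.median(p,0).round(4))
```

```text
2.85 [0.43986494 0.14292761 0.28990831] [-1.04 -0.03  0.62  1.83  0.02  1.34 -1.29]
wing_nut 0.94 [310.2, 157.4, 331.8, 216.0] 580 [0.4431 0.1464 0.1789]
nut_wings 0.97 [315.6, 155.2, 330.2, 217.4] 677 [0.4423 0.1455 0.1779]
lid_handle 0.91 [299.7, 18.8, 478.4, 209.4] 22618 [0.5321 0.1352 0.1587]
lid_handle 0.52 [151.6, 0.4, 165.4, 8.1] 98 [0.4568 0.4292 0.0225]
```

View pics/w1.png

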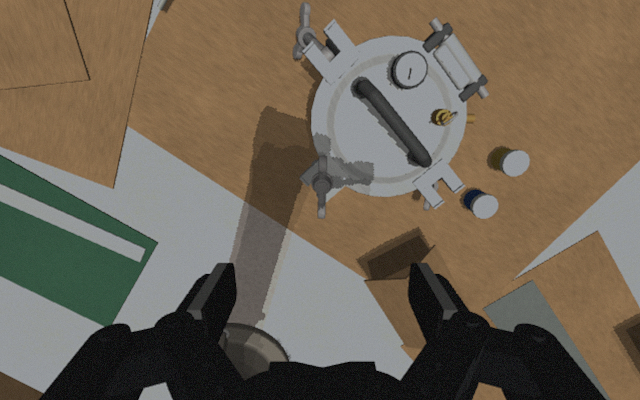

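Run:
```python
from h import *
W=np.load("w1.npy"); x,y,z=W[...,0],W[...,1],W[...,2]
m=(np.hypot(x-.441,y-.143)<.04)&(z>.165)&(z<.2); m[:140]=0
p=W[m]; c,s,a=cv2.minAreaRect(p[:,:2].astype(np.float32)); print("nut",len(p),c,s,a,p[:,2].max(), np.percentile(p[:,2],[10,50,95]))
e=p[p[:,2]>.178]; u=np.linalg.svd(e[:,:2]-e[:,:2].mean(0))[2][0]; print("wing world ang",np.arctan2(u[1],u[0]))
t=(p[:,:2]-c)@u; print("ends mid",(c+u*(t.max()+t.min())/2),t.min(),t.max())
m=(np.hypot(x-.531,y-.128)<.07)&(z>.188)&(z<.215); h=W[m]; 
u=np.linalg.svd(h[:,:2]-h[:,:2].mean(0))[2][0]; t=(h[:,:2]-h[:,:2].mean(0))@u; k=abs((h[:,:2]-h[:,:2].mean(0))@[-u[1],u[0]])<.012
h=h[k]; u=np.linalg.svd(h[:,:2]-h[:,:2].mean(0))[2][0]; c2,s2,a2=cv2.minAreaRect(h[:,:2].astype(np.float32))
print("handle",h.mean(0),np.percentile(h[:,2],95),c2,s2,"yaw",np.arctan2(-u[0]*np.sign(u[1]),abs(u[1])))
m=(np.hypot(x-.531,y-.128)<.1)&(z>.145)&(z<.163); f=W[m][:,:2].astype(np.float32)
# face disc circle: fit convex hull restricted to radius
m=(np.hypot(x-.531,y-.128)<.09)&(z>.155)&(z<.162); f=W[m]; print("face z",np.median(f[:,2]),len(f),f.mean(0))
```

```text
nut 632 (0.43883994221687317, 0.1423037052154541) (0.06351199746131897, 0.018953049555420876) 28.08378028869629 0.18862497780079734 [0.17559404 0.1790497  0.18713289]
wing world ang -2.4664940226394463
ends mid [0.4388553 0.142316 ] -0.03202498046823706 0.03198563928533419
handle [0.52956984 0.13458995 0.2012721 ] 0.20447908513796906 (0.5294832587242126, 0.1300632357597351) (0.1005885899066925, 0.012097964994609356) yaw -0.132058416331683
face z 0.1591048628581208 14211 [0.53396015 0.13172066 0.15842178]
```

```bash
cat >> h.py <<'E'
YAW=-0.133; C=np.array([0.5297,0.1301,0.])
def rep(tag=""):
    s=bot.state(); print(tag,"t",round(s["time"],2),"p",np.round(s["tool_pos"],4),"F",np.round(s["contact_force"],1),"M",np.round(s["moment"],2),"gap",round(s["finger_gap"],3),"gf",round(s["grasp_force"],1),"j7",round(s["joint_pos"][6],2)); return s
def turn(z0,a,b,n):
    for i in range(1,n+1):
        f=a+(b-a)*i/n
        bot.line_to(P([-.092,0,z0+.005*(f-a)/(2*np.pi)]),q(down(f)),speed=.05); rep(f"phi {f:.2f}")
E
python3 - <<'E'
from h import *
f0=.81-np.pi/2
bot.movep(P([-.092,0,.22]),q(down(f0))); rep()
print(bot.line_to(P([-.092,0,.160]),q(down(f0)),speed=.1,force_limit=15)); rep("down")
bot.grab(60); rep("grab")
turn(.160,f0,f0+.4,1)
E
```

```text
t 3.43 p [0.4383 0.1422 0.22  ] F [0.1 0.3 0.5] M [-0.01 -0.01  0.02] gap 1.003 gf 0.0 j7 -1.28
False
down t 4.18 p [0.4394 0.1426 0.1609] F [-0.5  1.2  0.5] M [-0.    0.01  0.01] gap 1.004 gf 0.0 j7 -1.22
grab t 4.95 p [0.4385 0.1423 0.16  ] F [-0.6 -0.   0. ] M [-0.04  0.01 -0.02] gap 0.003 gf 0.0 j7 -1.22
phi -0.36 t 5.5 p [0.4385 0.1423 0.1603] F [-1.   0.5 -0.8] M [-0.01  0.03 -0.02] gap 0.005 gf 0.0 j7 -0.83
```

Run:
```python
from h import *
s=rep(); a=[]
for cam in ["side","wrist"]:
    rgb,d=eyes.grab_frame(cam); a.append(rgb); np.save(cam+"2.npy",cloud(cam,d,s))
c=np.zeros((600,800,3),np.uint8)
c[:300,:400]=cv2.resize(a[0][150:270,210:370],(400,300)); c[300:,:480]=cv2.resize(a[1],(480,300))
save("v2",c); print(np.array(eyes.camera_params("wrist")["mount"]).round(3))
```

```text
t 5.5 p [0.4385 0.1423 0.1603] F [-1.   0.5 -0.8] M [-0.01  0.03 -0.02] gap 0.005 gf 0.0 j7 -0.83
[[-0.001 -0.946 -0.325  0.083]
 [ 1.    -0.001  0.    -0.   ]
 [-0.001 -0.325  0.946 -0.184]
 [ 0.     0.     0.     1.   ]]
```

View pics/v2.png

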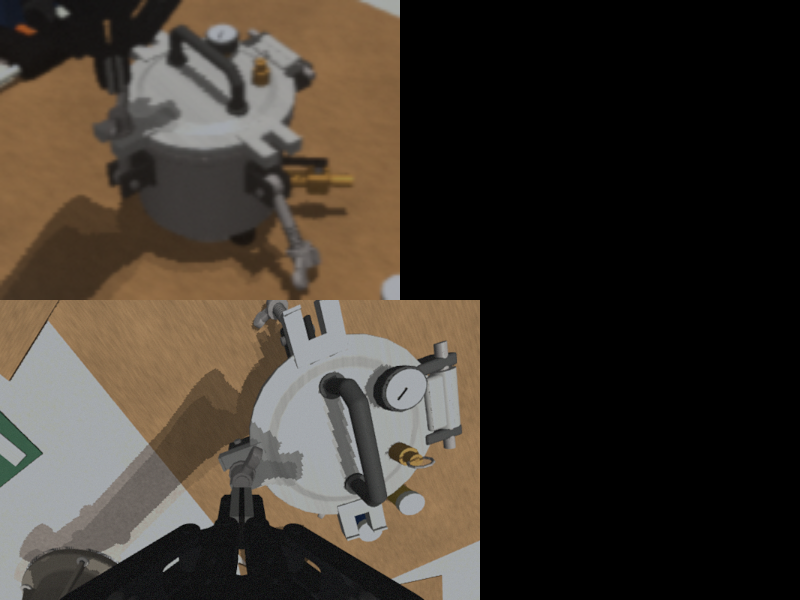

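Run:
```python
from h import *
for n in ["side2","wrist2"]:
    W=np.load(n+".npy"); 
    rgb=cv2.imread("pics/v2.png")
    m=(np.hypot(W[...,0]-.4385,W[...,1]-.1423)<.04)&(W[...,2]>.14)&(W[...,2]<.26)
    p=W[m]; o=np.argsort(p[:,2]); p=p[o]; print(n,len(p))
    for lo in np.arange(.15,.25,.008):
        k=(p[:,2]>=lo)&(p[:,2]<lo+.008)
        if k.any(): print(round(lo,3),k.sum(),p[k].min(0).round(3),p[k].max(0).round(3))
```

```text
side2 1009
0.15 270 [0.421 0.106 0.15 ] [0.478 0.165 0.158]
0.158 36 [0.43  0.124 0.158] [0.478 0.145 0.165]
0.166 27 [0.414 0.119 0.166] [0.459 0.154 0.174]
0.174 73 [0.411 0.118 0.174] [0.46  0.155 0.182]
0.182 22 [0.414 0.12  0.182] [0.461 0.155 0.187]
0.198 10 [0.427 0.129 0.203] [0.44  0.143 0.206]
0.206 40 [0.423 0.129 0.206] [0.447 0.149 0.214]
0.214 38 [0.424 0.128 0.214] [0.446 0.151 0.221]
0.222 48 [0.423 0.128 0.222] [0.447 0.15  0.23 ]
0.23 47 [0.423 0.128 0.23 ] [0.448 0.15  0.238]
0.238 51 [0.408 0.124 0.238] [0.452 0.15  0.246]
0.246 118 [0.404 0.116 0.246] [0.471 0.157 0.254]
wrist2 14763
0.15 3072 [0.422 0.106 0.15 ] [0.476 0.173 0.158]
0.158 595 [0.423 0.121 0.158] [0.478 0.164 0.166]
0.166 165 [0.422 0.134 0.166] [0.458 0.162 0.174]
0.174 703 [0.43  0.134 0.174] [0.466 0.165 0.182]
0.182 373 [0.45  0.15  0.182] [0.465 0.164 0.189]
0.198 14 [0.437 0.148 0.205] [0.448 0.154 0.206]
0.206 319 [0.429 0.141 0.206] [0.453 0.155 0.214]
0.214 488 [0.429 0.141 0.214] [0.453 0.155 0.222]
0.222 565 [0.429 0.14  0.222] [0.453 0.155 0.23 ]
0.23 518 [0.429 0.141 0.23 ] [0.453 0.155 0.238]
0.238 906 [0.422 0.131 0.238] [0.467 0.159 0.246]
0.246 2481 [0.404 0.118 0.246] [0.474 0.169 0.254]
```

Run:
```python
from h import *
print(bot.grasp_offset)
Pm=eyes.camera_params("wrist"); K=np.array(Pm["camera_matrix"]); M=np.linalg.inv(np.array(Pm["mount"]))
for z in (0,-.019,-.044,-.063):
    c=M@np.array([0,0,z,1]); print(z,(K@c[:3]/c[2])[:2].round(1))
W=np.load("wrist2.npy"); s=bot.state(); T=(W-s["tool_pos"])@rot(s["tcp_rot"])
for r in range(225,290,5): print(r,T[r,310].round(3),T[r,330].round(3))
rgb,d=eyes.grab_frame("wrist"); save("v3",cv2.resize(rgb[190:290,260:380],(720,600),interpolation=cv2.INTER_CUBIC))
```

```text
0.0187
0 [321.8 231.2]
-0.019 [321.8 244.2]
-0.044 [321.9 265.7]
-0.063 [321.9 286.9]
225 [ 0.006 -0.008 -0.003] [ 0.013  0.005 -0.02 ]
230 [ 0.005 -0.007 -0.009] [ 0.009  0.005 -0.018]
235 [ 0.004 -0.007 -0.014] [ 0.005  0.005 -0.016]
240 [ 0.001 -0.007 -0.016] [ 0.002  0.005 -0.017]
245 [-0.002 -0.007 -0.016] [-0.002  0.005 -0.017]
250 [ 0.01  -0.006 -0.046] [ 0.01   0.004 -0.046]
255 [ 0.011 -0.006 -0.052] [ 0.01   0.004 -0.05 ]
260 [ 0.01  -0.006 -0.056] [ 0.01   0.004 -0.056]
265 [ 0.01  -0.005 -0.06 ] [ 0.01   0.004 -0.061]
270 [ 0.01  -0.005 -0.065] [ 0.01   0.004 -0.065]
275 [ 0.01  -0.005 -0.069] [ 0.01   0.004 -0.069]
280 [ 0.01  -0.005 -0.073] [ 0.01   0.003 -0.072]
285 [ 0.01  -0.005 -0.076] [ 0.01   0.003 -0.077]
```

View pics/v3.png

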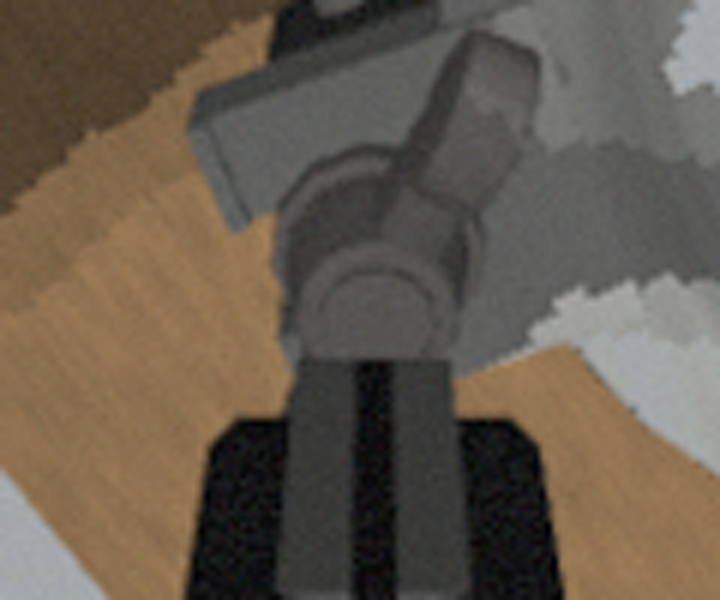

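The picture shows that the shut fingertips end right above the nut. In both cameras' depth they sit about 44 mm short of the reported TCP, so the nut was never gripped. I'll add that offset to the helpers and check reach again.

```bash
cat >> h.py <<'E'
L=0.044   # measured: real tips lie this far behind the reported TCP
def line(p,M,**k): return bot.line_to(np.array(p)+M[:,2]*L,q(M),**k)
def mov(p,M): bot.movep(np.array(p)+M[:,2]*L,q(M))
def ik(p,M): return bot.inverse_kinematics(np.array(p)+M[:,2]*L,q(M))
def turn(z0,a,b,n):
    for i in range(1,n+1):
        f=a+(b-a)*i/n
        line(P([-.092,0,z0+.005*(f-a)/(2*np.pi)]),down(f),speed=.05); rep(f"phi {f:.2f}")
E
python3 - <<'E'
from h import *
pi=np.pi; fm=lambda j: None if j is None else np.round(j,2)
for t in (0,-.15,-.3,-.45):
    d=R.from_euler("y",t).as_matrix()@np.array([0,0,.065])
    print("sw",t,fm(ik(P(np.array([-.092,0,.1])+d),down(pi/2,t))))
print(-pi/2,fm(ik(P([-.092,0,.16]),down(-pi/2))))
for phi in (0,pi):
  for a,k in ((0,0),(.5,.5),(1.1,.5),(1.1,.4),(1.57,.3),(1.85,.25),(1.85,.1)):
    h=np.array([.088,0,.15])+R.from_euler("y",a).as_matrix()@np.array([-.088,0,.046])
    M=down(phi,a*k); print(phi,a,k,fm(ik(P(h)+M[:,2]*.011,M)))
for x in (-.02,.13): print("push",x,fm(ik(P([x,0,.29]),down(pi/2))))
bot.gripper_open(); f0=.81-pi/2
s=rep("open"); rgb,d=eyes.grab_frame("wrist"); T=(cloud("wrist",d,s)-s["tool_pos"])@rot(s["tcp_rot"])
m=(d>0)&(abs(T[...,0])<.013)&(T[...,2]<-.02)&(T[...,2]>-.12); t=T[m]
for lo in np.arange(-.07,-.02,.006):
    k=(t[:,2]>=lo)&(t[:,2]<lo+.006)
    if k.any(): print(round(lo,3),k.sum(),t[k].min(0).round(3),t[k].max(0).round(3))
E
```

```text
sw 0 [-0.81  0.14  0.44  2.06 -0.08  0.95  1.11]
sw -0.15 [-0.92  0.04  0.45  2.18  0.09  0.81  0.91]
sw -0.3 [-1.03 -0.05  0.45  2.29  0.34  0.7   0.61]
sw -0.45 [-1.13 -0.11  0.42  2.4   0.66  0.64  0.23]
-1.5707963267948966 [-1.05  0.18  0.72  2.07 -0.14  0.94 -1.96]
0 0 0 [-0.84  0.31  0.64  1.86 -0.21  1.04 -0.25]
0 0.5 0.5 [-0.72  0.5   0.69  1.57 -0.36  1.44 -0.1 ]
0 1.1 0.5 [-0.52  0.78  0.65  1.18 -0.47  1.87 -0.03]
0 1.1 0.4 [-0.56  0.71  0.67  1.26 -0.45  1.75 -0.04]
0 1.57 0.3 [-0.49  0.82  0.65  1.1  -0.49  1.83 -0.03]
0 1.85 0.25 [-0.46  0.87  0.64  1.05 -0.5   1.83 -0.03]
0 1.85 0.1 [-0.58  0.69  0.68  1.3  -0.44  1.48 -0.04]
3.141592653589793 0 0 [ 0.58  0.47 -1.15  1.83  0.47  1.16  2.27]
3.141592653589793 0.5 0.5 [-1.    0.78  1.26  1.58 -0.7   1.59 -2.92]
3.141592653589793 1.1 0.5 [ 0.37  0.93 -1.16  1.15  0.44  1.92  2.33]
3.141592653589793 1.1 0.4 [-0.77  0.97  1.26  1.27 -0.8   1.92 -2.88]
3.141592653589793 1.57 0.3 [ 0.34  0.96 -1.16  1.07  0.53  1.91  2.36]
3.141592653589793 1.85 0.25 [ 0.32  1.01 -1.16  1.01  0.57  1.91  2.38]
3.141592653589793 1.85 0.1 [-0.79  0.96  1.26  1.31 -0.85  1.66 -2.89]
push -0.02 [-0.77  0.15  0.5   1.76 -0.08  1.25  1.18]
push 0.13 [-0.52  0.43  0.42  1.42 -0.17  1.33  1.34]
open t 6.43 p [0.4385 0.1423 0.1603] F [1.4 0.5 0.4] M [ 0.01  0.06 -0.02] gap 0.998 gf 0.0 j7 -0.83
-0.07 755 [-0.012 -0.057 -0.07 ] [ 0.011  0.056 -0.064]
-0.064 548 [-0.012 -0.055 -0.064] [ 0.011  0.055 -0.058]
-0.058 148 [-0.012 -0.048 -0.058] [ 0.01   0.046 -0.054]
-0.046 609 [-0.006  0.087 -0.045] [ 0.013  0.103 -0.04 ]
-0.04 181 [-0.012  0.087 -0.04 ] [ 0.013  0.102 -0.034]
-0.034 65 [-0.013  0.094 -0.034] [-0.001  0.105 -0.028]
-0.028 70 [-0.013  0.096 -0.028] [-0.005  0.099 -0.022]
-0.022 42 [-0.013 -0.007 -0.022] [ 0.013  0.1   -0.02 ]
```

Run:
```python
from h import *
f0=.81-np.pi/2
line(P([-.092,0,.2]),down(f0),speed=.1)
print(line(P([-.092,0,.160]),down(f0),speed=.1,force_limit=15)); rep("down")
bot.grab(60); s=rep("grab")
if s["finger_gap"]>.04: turn(.160,f0,f0+.5,1)
```

```text
False
down t 7.58 p [0.4388 0.1422 0.1162] F [-0.3 -0.2  0.3] M [-0.04 -0.06 -0.01] gap 1.002 gf 0.0 j7 -1.17
grab t 8.23 p [0.4389 0.1423 0.1165] F [-1.1 -0.3  4.8] M [-0.19  0.16  0.  ] gap 0.227 gf 58.7 j7 -1.17
phi -0.26 t 8.88 p [0.439  0.1422 0.1168] F [-0.8 -0.8  5.5] M [-0.25  0.12 -0.  ] gap 0.225 gf 58.7 j7 -0.69
```

Run:
```python
from h import *
f0=.81-np.pi/2
turn(.1604,f0+.5,f0+1.4,1)
s=bot.state()
rgb,d=eyes.grab_frame("wrist"); save("v4",cv2.resize(rgb[150:290,220:420],(800,560),interpolation=cv2.INTER_CUBIC))
T=(cloud("wrist",d,s)-s["tool_pos"])@rot(s["tcp_rot"])
for r in eyes.regions_of("wrist","nut_wings")[:2]:
    t=T[r["pixels"]&(d>0)]; print(r["p"],r["bbox"],len(t)); t=t[(t[:,2]>-.09)&(t[:,2]<-.055)]; print(t.mean(0),t.min(0),t.max(0))
```

```text
phi 0.64 t 9.93 p [0.4392 0.1422 0.1175] F [ 1.4 -0.7  6.5] M [-0.31 -0.01 -0.09] gap 0.223 gf 58.7 j7 0.18
0.93 [306.0, 219.7, 341.1, 347.5] 2610
[ 0.00344342 -0.00078711 -0.06469442] [-0.02948907 -0.00982876 -0.07188231] [ 0.03328494  0.00782031 -0.05500958]
```

View pics/v4.png

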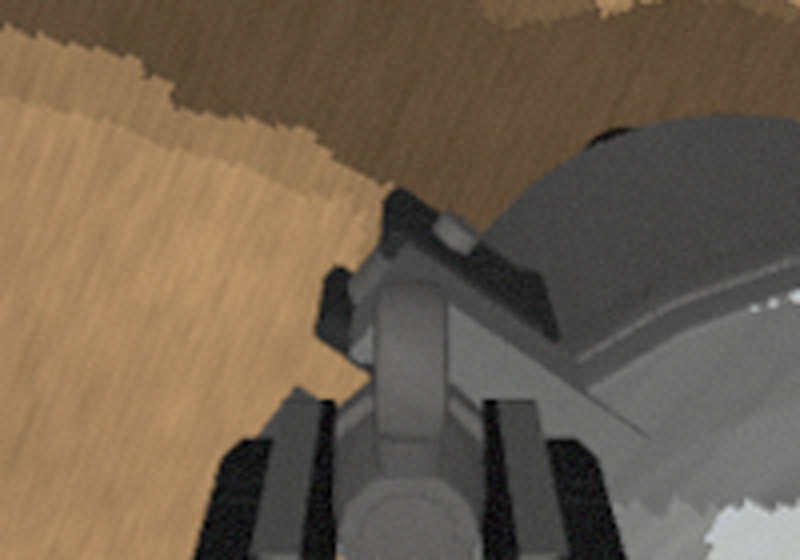

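Run:
```python
from h import *
pi=np.pi; f0=.81-pi/2
turn(.1611,f0+1.4,pi/2,1)
bot.gripper_open()
line(P([-.092,0,.2]),down(pi/2),speed=.15)
mov(P([-.092,0,.2]),down(-pi/2)); rep("rot")
print(line(P([-.092,0,.162]),down(-pi/2),speed=.1,force_limit=15)); rep("down")
bot.grab(60); s=rep("grab")
if s["finger_gap"]>.04: turn(.162,-pi/2,pi/2,3)
```

```text
phi 1.57 t 11.12 p [0.4392 0.1424 0.1183] F [ 1.6 -1.   5.1] M [-0.2   0.   -0.04] gap 0.225 gf 58.6 j7 1.1
rot t 14.62 p [0.4384 0.1422 0.1559] F [-0.1  0.5  0.6] M [ 0.04  0.08 -0.05] gap 1.001 gf 0.0 j7 -1.8
False
down t 15.15 p [0.4388 0.142  0.1182] F [ 0.5 -0.1  0.1] M [-0.03 -0.01  0.  ] gap 0.998 gf 0.0 j7 -1.73
grab t 15.8 p [0.439  0.1424 0.1184] F [-0.2 -0.1  5.2] M [-0.03  0.12  0.03] gap 0.225 gf 58.6 j7 -1.73
phi -0.52 t 17.0 p [0.439  0.1423 0.1192] F [ 0.  -0.3  5.6] M [-0.1  -0.05 -0.09] gap 0.225 gf 58.8 j7 -0.84
phi 0.52 t 18.2 p [0.4391 0.1423 0.12  ] F [-0.  -0.8  6. ] M [-0.09 -0.   -0.08] gap 0.223 gf 58.7 j7 0.14
phi 1.57 t 19.4 p [0.4392 0.1424 0.1209] F [-0.3 -0.6  5.3] M [-0.1  -0.06 -0.06] gap 0.22 gf 58.7 j7 1.15
```

Run:
```python
from h import *
pi=np.pi
for t in (-.1,-.2,-.3,-.4):
    d=R.from_euler("y",t).as_matrix()@np.array([0,0,.0645])
    line(P(np.array([-.092,0,.1])+d),down(pi/2,t),speed=.04); s=rep(t)
    if np.linalg.norm(s["contact_force"])>35: break
```

```text
-0.1 t 19.67 p [0.4356 0.1429 0.1206] F [-1. -1.  5.] M [-0.13  0.13 -0.17] gap 0.219 gf 59.2 j7 1.0
-0.2 t 19.97 p [0.4334 0.1432 0.1201] F [-0.8 -0.4  5.2] M [-0.14  0.24 -0.16] gap 0.224 gf 59.9 j7 0.82
-0.3 t 20.3 p [0.4314 0.1434 0.1194] F [-1.8 -1.2  4.8] M [-0.05  0.34 -0.15] gap 0.224 gf 60.0 j7 0.61
-0.4 t 20.65 p [0.4294 0.1437 0.1185] F [-1.8 -0.7  4.5] M [-0.02  0.49 -0.11] gap 0.223 gf 60.0 j7 0.36
```

Run:
```python
from h import *
pi=np.pi
bot.gripper_open(); bot.wait(.3); s=rep()
t=-.4; d=R.from_euler("y",t).as_matrix()@np.array([0,0,.15])
line(P(np.array([-.092,0,.1])+d),down(pi/2,t),speed=.2)
mov(P([-.06,0,.29]),down(0.3)); rep("up")
rgb,d=eyes.grab_frame("side"); W=cloud("side",d)
for n in ("eyebolt","wing_nut"):
  for r in eyes.regions_of("side",n)[:3]:
    p=W[r["pixels"]&(d>0)]; print(n,r["p"],r["bbox"],np.median(p,0).round(3) if len(p) else 0)
save("v5",cv2.resize(rgb[140:290,190:390],(800,600),interpolation=cv2.INTER_CUBIC))
```

```text
t 21.61 p [0.4306 0.1434 0.1189] F [ 0.3 -0.  -0.2] M [ 0.11  0.38 -0.09] gap 1.001 gf 0.0 j7 0.36
up t 22.79 p [0.4701 0.1366 0.2439] F [-0.4  0.8 -0.1] M [0.01 0.03 0.  ] gap 1.0 gf 0.0 j7 -0.16
eyebolt 0.81 [232.6, 225.0, 258.9, 252.7] [0.401 0.143 0.055]
wing_nut 0.62 [229.6, 223.0, 256.1, 253.4] [0.401 0.143 0.055]
```

View pics/v5.png

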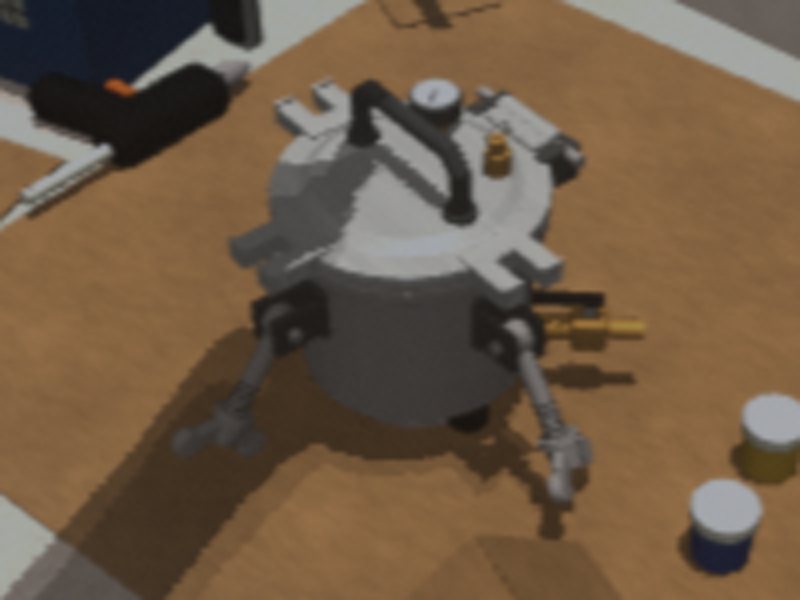

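```bash
cat >> h.py <<'E'
def handle(a,tilt,dz=.011):
    h=np.array([.088,0,.15])+R.from_euler("y",a).as_matrix()@np.array([-.088,0,.046])
    M=down(0,tilt); return P(h)+M[:,2]*dz, M
E
python3 - <<'E'
from h import *
p,M=handle(0,0); mov(p+[0,0,.06],M); rep("above")
print(line(p,M,speed=.1,force_limit=15)); rep("down")
bot.grab(50); s=rep("grab")
if s["finger_gap"]>.06:
    for a in np.arange(.1,1.11,.2):
        a=float(a); p,M=handle(a,.5*a); line(p,M,speed=.05); s=rep(f"a {a:.2f}")
        if np.linalg.norm(s["contact_force"])>60 or s["finger_gap"]<.06: break
E
```

```text
above t 23.34 p [0.5282 0.1303 0.1998] F [-0.4  0.1  0.5] M [-0.06 -0.   -0.02] gap 1.0 gf 0.0 j7 -0.29
False
down t 24.09 p [0.5301 0.1303 0.1417] F [0.4 0.1 0.4] M [-0.   -0.03  0.04] gap 1.004 gf 0.0 j7 -0.25
grab t 24.77 p [0.5303 0.13   0.1413] F [1.  0.2 0.3] M [-0.01 -0.26  0.06] gap 0.121 gf 48.7 j7 -0.25
a 0.10 t 25.09 p [0.5314 0.1299 0.1484] F [ 2.6  0.5 -9.1] M [ 0.2  -0.48  0.05] gap 0.122 gf 49.6 j7 -0.22
a 0.30 t 25.59 p [0.537  0.1292 0.1639] F [ -1.5   1.  -13.9] M [ 0.23 -0.07 -0.  ] gap 0.119 gf 48.8 j7 -0.17
a 0.50 t 26.08 p [0.5473 0.1279 0.1792] F [-5.1  1.9 -9.2] M [ 0.17  0.38 -0.01] gap 0.12 gf 49.0 j7 -0.13
a 0.70 t 26.56 p [0.5587 0.1264 0.1907] F [-8.1  1.3 -6.2] M [ 0.18  0.86 -0.01] gap 0.116 gf 49.1 j7 -0.1
a 0.90 t 27.02 p [0.5727 0.1246 0.1997] F [-9.3  2.2 -2.7] M [0.22 1.12 0.09] gap 0.113 gf 49.0 j7 -0.08
a 1.10 t 27.48 p [0.5873 0.1228 0.205 ] F [-9.2  1.9 -0.6] M [ 0.32  1.51 -0.  ] gap 0.124 gf 49.2 j7 -0.08
```

Run:
```python
from h import *
bot.gripper_open(); rep("open")
p,M=handle(1.1,.55); line(p-M[:,2]*.06,M,speed=.15); rep("back")
bot.grab(30)
line(p-M[:,2]*.1+[0,0,.11],M,speed=.25); rep("high")
M=down(0); mov(P([-.06,0,.42]),M)
print(line(P([-.06,0,.295]),M,speed=.2,force_limit=10)); rep("front")
rgb,d=eyes.grab_frame("side"); save("v6",cv2.resize(rgb[60:290,150:430],(730,600)))
```

```text
open t 28.2 p [0.5895 0.1221 0.2023] F [-0.1  0.1  0.7] M [-0.09 -0.52 -0.01] gap 0.997 gf 0.0 j7 -0.08
back t 28.75 p [0.6204 0.1178 0.2531] F [-0.1  0.7 -0.4] M [-0.07 -0.54  0.02] gap 1.0 gf 0.0 j7 -0.12Traceback (most recent call last):
  File "<stdin>", line 5, in <module>
  File "h.py", line 32, in line
    def line(p,M,**k): return bot.line_to(np.array(p)+M[:,2]*L,q(M),**k)
                              ~~~~~~~~~~~^^^^^^^^^^^^^^^^^^^^^^^^^^^^^^^
rig.IKError: the arm cannot follow that straight line within its joint ranges
```

Run:
```python
from h import *
M=down(0)
for p in ([.115,0,.30],[.1,0,.38],[-.06,0,.38],[-.06,0,.295],[.118,0,.295]):
    j=ik(P(p),M); print(p,None if j is None else np.round(j,2))
line(P([.115,0,.31]),M,speed=.1); rep("untilt")
line(P([.1,0,.38]),M,speed=.2)
line(P([-.06,0,.38]),M,speed=.2)
print(line(P([-.06,0,.295]),M,speed=.2,force_limit=10)); rep("front")
rgb,d=eyes.grab_frame("side"); save("v6",cv2.resize(rgb[60:290,150:430],(730,600)))
```

```text
[0.115, 0, 0.3] [-0.67  0.42  0.61  1.45 -0.24  1.35 -0.18]
[0.1, 0, 0.38] [-0.68  0.36  0.62  1.35 -0.21  1.49 -0.21]
[-0.06, 0, 0.38] [-0.94  0.02  0.58  1.69 -0.01  1.43 -0.49]
[-0.06, 0, 0.295] [-0.93  0.07  0.59  1.83 -0.04  1.25 -0.46]
[0.118, 0, 0.295] [-0.66  0.43  0.61  1.45 -0.25  1.34 -0.17]
untilt t 30.22 p [0.6435 0.1151 0.2661] F [ 0.4  0.2 -1.2] M [ 0.02 -0.02  0.02] gap 0.002 gf 0.0 j7 -0.19
False
front t 32.25 p [0.4712 0.1379 0.2515] F [ 0.7 -0.2  0.9] M [ 0.06  0.05 -0.01] gap 0.005 gf 0.0 j7 -0.46
```

View pics/v6.png

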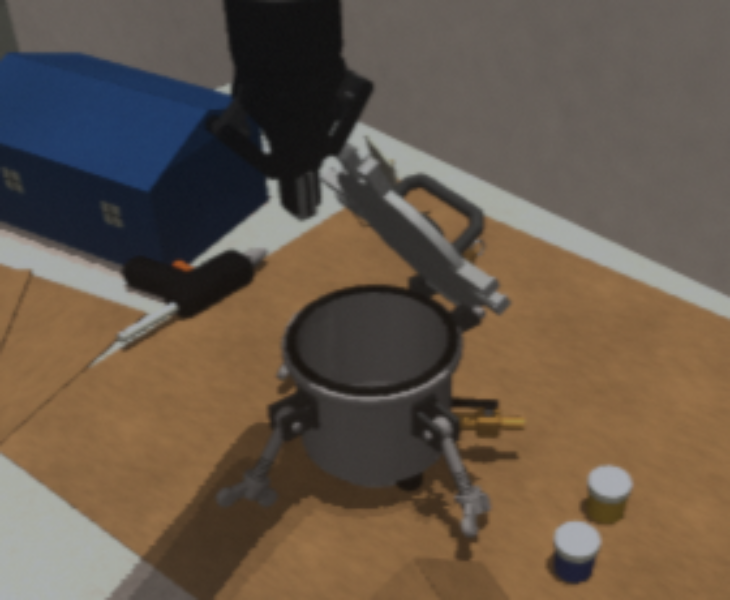

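Run:
```python
from h import *
M=down(np.pi/2)
mov(P([-.07,0,.295]),M); rep("rot")
print(line(P([.04,0,.295]),M,speed=.06,force_limit=25)); rep("mid")
print(line(P([.122,0,.295]),M,speed=.04,force_limit=9)); rep("end")
```

```text
rot t 33.67 p [0.4607 0.1395 0.2515] F [-0.7 -0.3 -0.1] M [-0.    0.    0.02] gap 0.002 gf 0.0 j7 1.08
True
mid t 34.89 p [0.5354 0.1301 0.253 ] F [-0.4  0.4  5.6] M [-0.05  0.05 -0.03] gap -0.002 gf 0.0 j7 1.23
True
end t 35.42 p [0.5349 0.1301 0.253 ] F [-2.2 -0.1  4.8] M [-0.02  0.32 -0.02] gap 0.005 gf 0.0 j7 1.23
```

Run:
```python
from h import *
M=down(np.pi/2)
line(P([-.05,0,.295]),M,speed=.1)
line(P([-.05,0,.318]),M,speed=.1); rep("up")
print(line(P([.06,0,.318]),M,speed=.05,force_limit=20)); rep("mid")
rgb,d=eyes.grab_frame("side"); save("v7",cv2.resize(rgb[60:290,150:430],(730,600)))
```

```text
up t 36.5 p [0.4808 0.1366 0.2742] F [-0.4 -0.2 -0.5] M [ 0.03 -0.02 -0.01] gap -0.0 gf 0.0 j7 1.12
False
mid t 38.85 p [0.5893 0.1225 0.2742] F [-3.2  2.6  5. ] M [0.48 0.73 0.11] gap -0.002 gf 3.0 j7 1.3
```

View pics/v7.png

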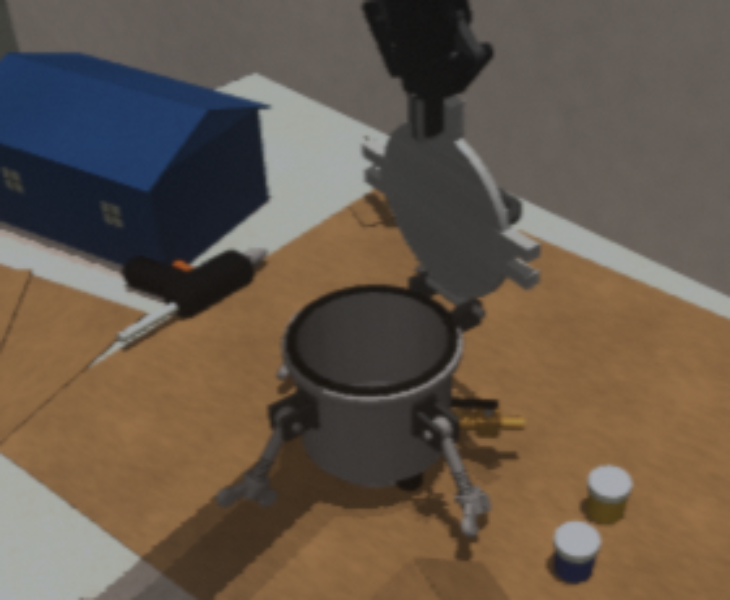

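Run:
```python
from h import *
M=down(np.pi/2)
print(line(P([.10,0,.318]),M,speed=.04,force_limit=12)); rep("a")
print(line(P([.135,0,.315]),M,speed=.025,force_limit=10)); rep("b")
```

```text
False
a t 40.05 p [0.6288 0.1161 0.274 ] F [-2.8  0.3 -1.4] M [ 0.08  0.6  -0.01] gap -0.003 gf 1.1 j7 1.35
True
b t 40.88 p [0.6449 0.1148 0.2718] F [-1.9  0.6  1. ] M [0.05 0.2  0.03] gap 0.001 gf 0.8 j7 1.37
```

Run:
```python
from h import *
M=down(np.pi/2)
print(line(P([.14,0,.315]),M,speed=.02,force_limit=12)); rep("b")
line(P([.03,0,.315]),M,speed=.12); 
line(P([-.12,0,.36]),M,speed=.2); rep("away")
rgb,d=eyes.grab_frame("side"); save("v8",cv2.resize(rgb[60:290,150:430],(730,600)))
W=cloud("side",d)@PR()-C@PR(); m=(d>0)&(abs(W[...,1])<.04)&(W[...,2]>.18)&(W[...,2]<.29)&(W[...,0]>.06)&(W[...,0]<.2)
p=W[m]; f=np.polyfit(p[:,2],p[:,0],1); print(len(p),"lean",1.5708+np.arctan(f[0]),np.std(p[:,0]-np.polyval(f,p[:,2])))
for n in ("glue_gun","paint_jar_a","model_house"):
  for r in eyes.regions_of("side",n)[:3]: print(n,round(r["p"],2),r["bbox"])
```

```text
True
b t 41.42 p [0.6437 0.1146 0.2699] F [-1.3  1.   2. ] M [ 0.    0.25 -0.01] gap 0.001 gf 0.8 j7 1.37
away t 43.21 p [0.4116 0.1456 0.3158] F [-0.3 -0.3 -0.2] M [0.01 0.02 0.  ] gap -0.001 gf 0.0 j7 0.95
1278 lean 1.8488586951893753 0.0011759623139190462
glue_gun 0.71 [194.5, 154.8, 253.3, 189.0]
paint_jar_a 0.83 [360.1, 257.6, 376.7, 282.4]
paint_jar_a 0.67 [373.1, 237.8, 393.1, 261.0]
paint_jar_a 0.47 [298.8, 87.7, 370.3, 176.3]
model_house 0.84 [280.1, 274.9, 374.4, 374.3]
```

View pics/v8.png

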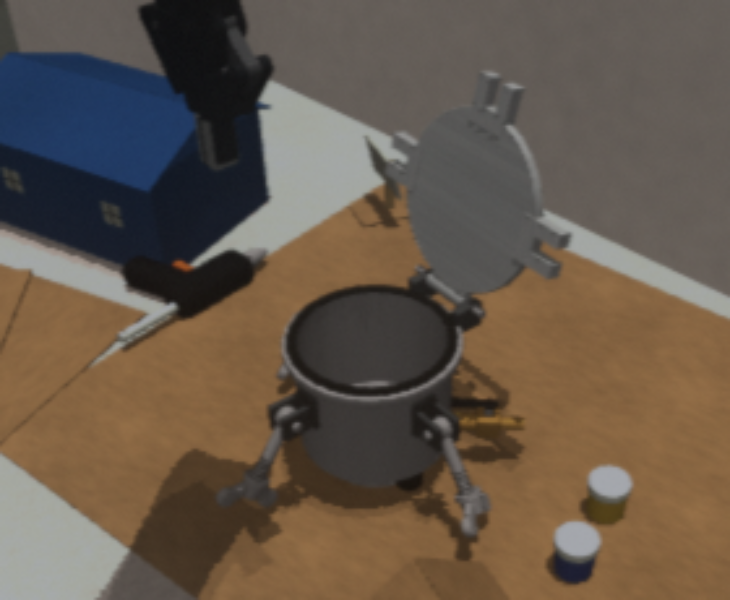

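The lid measures 1.849 rad, which puts it against its stop. The front bolt hangs down at about (250, 490) in the picture, the things around the pot haven't moved, and the robot is clear.

```bash
python3 -c "
from h import *
print(bot.finish_job())"
```

```text
the job is handed in; nothing more can be done
None
```

I handed the job in at about 43 s: the wing nut is unscrewed to about 6.2 rad, the front bolt hangs down, the lid rests on its stop at 1.85 rad, and nothing around the pot was disturbed; the real fingertips sat 44 mm short of the reported TCP, so the first grasp closed on air and I corrected for it.

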